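# Lock the bead tray into the display case

### The job

Put the bead tray away for the move: push it, right way up, up the little ramp into its bay in the display case, home against the back stop. Then press the slotted stud and turn it a quarter turn counter-clockwise, so that its long steel tongue swings across behind the tray and drops fully down into the catch. Leave the jar, tin, button box and spool standing where they are, then let go and back off.

Things in the scene. Friction and masses are not known exactly. Their poses are not given: they have to be found in the camera images.
- case: Display case, fixed; lengths here in its frame. Origin on the table surface, mid-bay, near the bay's mouth; +y: the way the tray is pushed, +x: towards the catch, z up. Ramp 170 mm wide from z=0 at y=-80 mm to z=12 mm at y=-20 mm; then the level bay floor. Beyond the bay, fixed bead compartments 45 mm high.
- bay_home (a point): Point on the bay floor (z=12 mm) where the tray's origin lies when the tray is home: case x=0, y=+65 mm; same axes as the case. The back stop, a wooden bar (top z=52 mm), has its face at case y=+120 mm. Side rails (tops z=26 mm) have inner faces at x=-56 and +56 mm from y=-20 mm on, and flare out to x=-82 and +82 mm at the ramp's foot.
- tray: Loose open wooden tray of big beads in four compartments, 100 mm in x, 110 mm in y, 50 mm high, walls 6 mm, 0.3 to 0.6 kg; origin at the centre of its underside. It starts on the table before the ramp's foot, within 0.15 rad of square to the case. Home: its +y wall touches the back stop.
- stud_slot (a point): Centre of the slot's floor in the stud's head, on the turning axis (case x=-125, y=-4 mm). Head: brass disc 90 mm across, its top at this point (z=58 mm up, 48 down); on it two cheeks 68 mm long, 8 thick, 20 high, a 32 mm wide slot between them, open at its ends and top (48 mm over the cheeks). Frame turns with the stud: y along the slot, tongue to -y.
- tongue_end (a point): Outer end (mid-width, mid-height) of the steel tongue: flat bar 16 mm wide, 8 mm thick, under the head disc, reaching 205 mm from the stud's axis, parallel to the slot. Its middle is 46 mm above the table when the stud is up, 36 mm when down.
- catch (a point): Mouth of the catch, midway between the tops of two brass prongs 26 mm apart (tops z=40 mm, and 54 mm on the +y side), beside the bay. The tongue's end lies between the prongs when locked.
- stud_turn (a joint): Angle of the stud, rad, growing counter-clockwise seen from above. 0: tongue along the case's -y, beside the ramp; 1.57: tongue along the case's +x, across the bay's mouth behind the tray, over the catch. Hard stop at 1.60. Turns stiffly (0.06 N m), stays where left. Starts between -0.35 and 0.05.
- stud_press (a joint): How far the stud is pressed down, m: 0 up, 0.010 fully down. No spring: it stays where left and yields to a push of about 4 N, but a ledge in the round brass housing below (88 mm across) stops it at about 0.0025 unless stud_turn is within about 0.07 of 1.57; there it drops fully and can no longer be turned.
- jar: Bystander: glass jar with a steel lid, 66 mm in diameter, 95 mm high, origin under its centre.
- tin: Bystander: tin can, 72 mm in diameter, 80 mm high, origin under its centre.
- button_box: Bystander: flat card box, 78 x 103 x 46 mm, origin under its centre.
- spool: Bystander: wooden spool standing upright, 60 mm in diameter, 65 mm high, origin under its centre.

How it is judged:
By the outcome, as a careful person would: the job done as asked, in the order asked, and still so for the second after the job is handed in, with the robot touching nothing.
It also fails if it takes over 54 s, if anything falls off the work surface, if the arm or the gripper's body presses on something with over 40 N, if the wrist force passes 120 N, or if a joint passes its speed limit or range.

### The arm

A 6-joint arm with a two-finger parallel gripper is mounted at the origin on the work surface. World frame = base frame: x ahead of the robot, y to its left, z up, the work surface at z = 0. Lengths are in m, angles in rad, forces in N, time in s.
With the tool pointing down it reaches from about 0.375 to 0.9 m from the base axis. Payload 3.1 kg.
Tool frame: the origin (TCP) lies on the centre line of the jaws, within the pads' length; the fingertips stand robot.tip_reach ahead of it and the grasp point (between the pads) lies 8 mm behind it (robot.tip_reach is the distance from the TCP to the fingertips, in m); z points along the fingers, y is the line along which they close (so a half turn about z gives the same grasp; the last joint's range is limited). The gripper opens to 87 mm and grips with 3 to 60 N. Pads are 19 mm wide; open, the fingers measure 117 mm over their backs; the gripper's body (75 mm by 190 mm) begins 51 mm behind the grasp point.
Start: joints at [0.978, 0.527, 1.433, -0, 1.181, -0.178], TCP at [0.252, 0.572, 0.234] pointing down, gripper open.
Joint ranges: [-3.08, 3.08], [-0.75, 2.2], [0.22, 2.44], [-1.43, 4.57], [0, 2.65], [-2.85, 2.85]. Speed limits (rad/s): [2.79, 2.79, 3.14, 3.14, 3.14, 3.14].

### API

Orientations are given as a unit quaternion [x, y, z, w].
In Python, from rig import robot gives the robot as it stands.
- The arm moves only by the tool jog_arm, never from a script. Its argument "motion" is one flat list of numbers, 7 for each row, row after row: the shift along the tool's x, y, z scaled (see below), then the turn, a rotation vector about the tool's x, y, z scaled (see below), then the gripper's target within -1 to 1 (shut at 1, half-way at 0, fully open at -1). In form: [x, y, z, rx, ry, rz, hand, x, y, z, rx, ry, rz, hand, ...]. A call has 1 to 12 rows; each row shifts and turns the commanded pose from where the row before left it, along the tool's axes as they then stand; what a row does not reach is not made up. The controller multiplies each number of a shift by 4 cm and each number of a turn by 4 degrees. A row lasts 1/8 s, in which the tool goes at most 62.5 mm and 10.7 degrees, less where a joint would pass 70% of its speed; a pose out of reach is approached as far as the arm can. A call with a number of a shift or a turn outside -1 to 1 is refused whole. A call with a gripper value outside its range is refused whole. The fingers move at their own pace and stop on an object; "grip_force" is the grip in N (left out, the last holds). Time passes only in rows, so rows that do not move let the fingers close. It gives the time, the measured TCP pose, the force, the opening and the grip force at its end, in the units of the state.
- robot.get_obs(): the state, without advancing time (a new reading comes with each control period).
- robot.camera(name): name is "scene" or "side" or "wrist"; returns the picture (480x640x3 uint8, blue, green, red); there is no depth.
- robot.calibration(name): a dict with "fx", "fy", "cx", "cy" (pixels), "R" (3x3) and "t" (3): a world point X has camera coordinates R X + t; the wrist camera has in their place "T_tool_cam" (4x4, takes a point from camera to tool coordinates, whose origin is the TCP and whose axes are the flange's). Camera axes: x right, y down, z forward; pixel columns grow to the right and rows downward; lengths in m; the calibration is good to about 2 mm. The wrist camera is an equidistant fisheye: a pixel r from the principal point sees the ray r / f radians off the axis. A picture is of the moment at which its call begins: read the wrist's pose just before it. calibration takes no time and is no camera call.
- robot.hand_in(): hands the job in; it is judged then, once.
The state is a dict: "time": time; "q": joint angles; "joint_velocities": joint speeds; "joint_torque": joint torques, N m; "position": TCP position; "tool_rot": TCP orientation; "ft_force": force on the tool from outside, world axes, zero at the start; "moment": the same for the moment, N m; "grip_width": finger opening in m; "grip_force": force on a finger pad.
Only numpy, scipy, OpenCV 4.12 (cv2) and the standard library are available. Lean on these libraries where they do the work, as an engineer would, in place of code of your own. Each camera call takes 0.05 s, during which the arm holds its last target. There are 200 camera calls.

## Working session

There is one attempt and no reset: what is moved stays moved. The work goes in short steps, Python scripts to look and compute and a tool call to move; the robot and the scene stay as the last step left them, time stands still between calls to the robot, and variables do not carry over. Pictures are saved under pics/ and viewed, at most 10 in all, crops included, and the job is handed in when it is done.

Besides the shell and the picture viewer there is one more tool, called after "Call:" as name(argument=value, ...), one argument or row to a line, values as JSON. jog_arm: Moves the arm, as the interface text tells. Shifts and turns lie within -1 to 1; 1 stands for 4 cm of shift or 4 degrees of turn. Its arguments: {"type":"object","properties":{"motion":{"type":"array","items":{"type":"number"}},"grip_force":{"type":"number"}},"required":["motion"]}

```bash
mkdir -p pics; python3 - <<'E'
from rig import robot
import cv2,json
o=robot.get_obs();print({k:(v.tolist() if hasattr(v,'tolist') else v) for k,v in o.items()}, robot.tip_reach)
for n in("scene","side"):
    cv2.imwrite(f"pics/{n}0.png",robot.camera(n))
    print(n,robot.calibration(n))
print(robot.calibration("wrist"))
E
```

```text
{'time': 0.0, 'q': [0.9774729291156391, 0.5284600831947648, 1.4339047989672722, -5.717827420897208e-05, 1.1814034667998328, -0.1784731287239238], 'joint_velocities': [-0.00042160188149349307, -0.0016467098067620525, -0.001519366856849082, -0.0014810214670865393, -0.0012597959954873613, 6.241122132265206e-05], 'joint_torque': [0.00035063503673882224, -44.00401711463928, -17.659084796905518, 0.06353625794872642, 0.058041089214384556, -0.0001390287343383534], 'position': [0.2514732763966384, 0.5713942617954006, 0.23257456233749585], 'tool_rot': [0.20593014286156763, 0.978566089822232, -0.0010177986466286405, -0.0003849635783710111], 'ft_force': [-0.7711547666454703, -0.38177460258155765, -0.31701521511185393], 'moment': [0.008265043314922787, -0.040376553521309394, 0.04012049194624836], 'grip_force': 0.0, 'grip_width': 0.08723048870141184} 0.011
scene {'fx': 444.66950984817464, 'fy': 444.66950984817464, 'cx': 311.2855952539839, 'cy': 236.59840525312288, 'R': array([[-0.73309979,  0.67997495,  0.01409889],
       [ 0.375988  ,  0.42246308, -0.8247169 ],
       [-0.56674309, -0.59929877, -0.56537001]]), 't': array([ 0.34816699, -0.22219471,  1.40045673])}
side {'fx': 489.4719437122953, 'fy': 489.4719437122953, 'cx': 319.7695081449891, 'cy': 232.29381159772188, 'R': array([[-0.97449957, -0.22434915,  0.00424717],
       [-0.13095442,  0.55324951, -0.82265784],
       [ 0.18221284, -0.8022359 , -0.56852093]]), 't': array([0.61469291, 0.05651417, 0.878323  ])}
{'fx': 371.64829954431775, 'fy': 371.64829954431775, 'cx': 319.87707554938777, 'cy': 241.4747591891283, 'T_tool_cam': array([[ 5.85920394e-04, -9.55684924e-01, -2.94390868e-01,
         7.98574972e-02],
       [ 9.99999182e-01,  8.94592303e-04, -9.13847852e-04,
         1.63700756e-04],
       [ 1.13671042e-03, -2.94390092e-01,  9.55684667e-01,
        -1.50447249e-01],
       [ 0.00000000e+00,  0.00000000e+00,  0.00000000e+00,
         1.00000000e+00]])}
```

View pics/scene0.png

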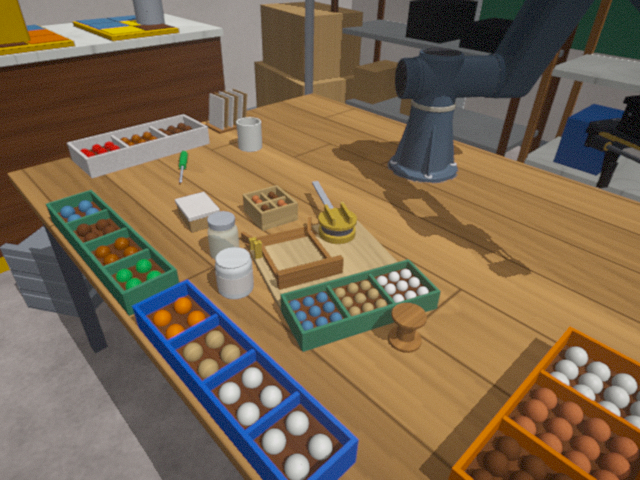

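View pics/side0.png

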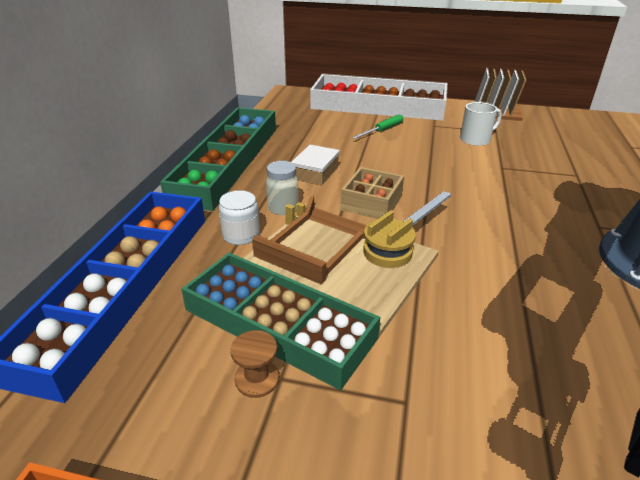

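The scene view shows the tray at about (270,207), the stud at (337,225) with its tongue running to (315,183), the catch at (256,245), the bay at (300,255), the tin at (234,272), the jar at (222,232), the white box at (197,208) and the spool at (407,325). In the side view the tray is at (373,190), the stud at (390,240) and the tongue tip at (449,195). I'll enlarge both.

```bash
python3 - <<'E'
import cv2
a=cv2.imread('pics/scene0.png')[170:320,200:400];cv2.imwrite('pics/s1.png',cv2.resize(a,None,fx=4,fy=4,interpolation=cv2.INTER_CUBIC))
a=cv2.imread('pics/side0.png')[150:330,230:470];cv2.imwrite('pics/d1.png',cv2.resize(a,None,fx=10/3,fy=10/3,interpolation=cv2.INTER_CUBIC))
E
```

```text
(no output)
```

View pics/s1.png

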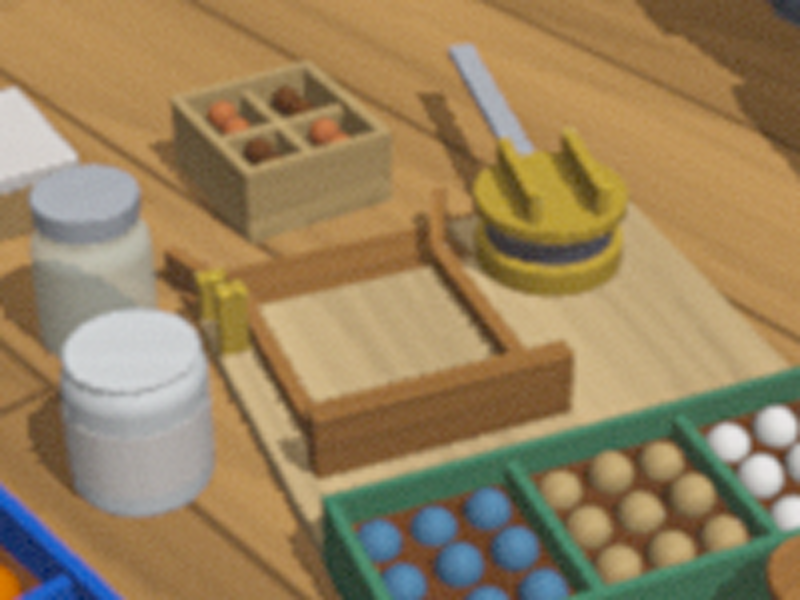

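View pics/d1.png

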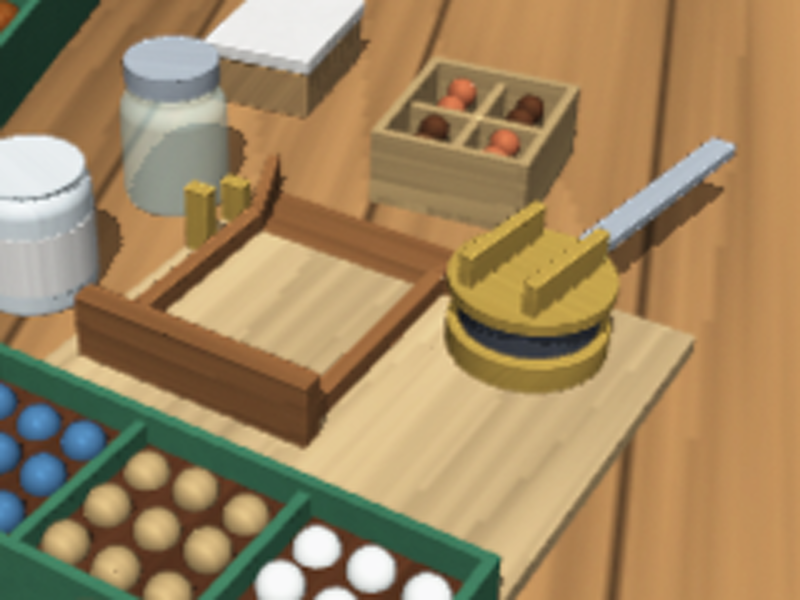

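Enlarged, the tray's top corners, the bar's top edge, the disc and cheeks, the tongue end and the prongs are clear in both views. I'll cast those pixels onto planes at their known heights.

```bash
cat >h.py <<'E'
import numpy as np
from rig import robot
def ray(n,u,v,z):
    c=robot.calibration(n);R=np.array(c['R']);C=-R.T@c['t']
    d=R.T@np.array([(u-c['cx'])/c['fx'],(v-c['cy'])/c['fy'],1]);return C+d*(z-C[2])/d[2]
S=lambda u,v,z:ray('scene',200+u/4,170+v/4,z)
D=lambda u,v,z:ray('side',230+u*.3,150+v*.3,z)
E
python3 - <<'E'
from h import *
np.set_printoptions(precision=4,suppress=True)
def p(n,f,pts,z):
    for q in pts: print(n,f.__name__ if 0 else ('S' if f is S else 'D'),q,f(*q,z)[:2])
p('tray',S,[(173,98),(248,175),(390,130),(305,63)],.05)
p('tray',D,[(372,130),(437,58),(578,88),(530,172)],.05)
p('bar',S,[(313,412),(572,350)],.052);p('bar',D,[(80,305),(308,388)],.052)
p('disc',S,[(475,197),(627,197)],.058);p('disc',D,[(447,278),(617,285)],.058)
p('cheek',S,[(505,140),(537,195),(570,130),(607,190)],.078)
p('cheek',D,[(462,255),(541,207),(528,287),(606,236)],.078)
p('tip',S,[(462,45)],.05);p('tip',D,[(722,142)],.05)
p('pr tall',S,[(232,285)],.054);p('pr tall',D,[(200,185)],.054)
p('pr short',S,[(210,272)],.04);p('pr short',D,[(236,180)],.04)
p('jar',S,[(85,190)],.095);p('jar',D,[(170,60)],.095)
p('tin',S,[(133,345)],.08);p('tin',D,[(35,165)],.08)
E
```

```text
tray S (173, 98) [ 0.578  -0.1444]
tray S (248, 175) [ 0.5997 -0.0385]
tray S (390, 130) [ 0.5014 -0.0227]
tray S (305, 63) [ 0.4853 -0.1257]
tray D (372, 130) [ 0.596  -0.0458]
tray D (437, 58) [ 0.5724 -0.1498]
tray D (578, 88) [ 0.4783 -0.1294]
tray D (530, 172) [ 0.4966 -0.0185]
bar S (313, 412) [0.7135 0.1611]
bar S (572, 350) [0.5825 0.2108]
bar D (80, 305) [0.7075 0.1712]
bar D (308, 388) [0.5781 0.2109]
disc S (475, 197) [0.5247 0.0777]
disc S (627, 197) [0.459  0.1359]
disc D (447, 278) [0.5261 0.1121]
disc D (617, 285) [0.4392 0.0981]
cheek S (505, 140) [0.4908 0.0668]
cheek S (537, 195) [0.5197 0.1217]
cheek S (570, 130) [0.4538 0.0839]
cheek S (607, 190) [0.4866 0.1441]
cheek D (462, 255) [0.5185 0.1187]
cheek D (541, 207) [0.484  0.0634]
cheek D (528, 287) [0.4825 0.1394]
cheek D (606, 236) [0.4481 0.0839]
tip S (462, 45) [ 0.3899 -0.076 ]
tip D (722, 142) [ 0.3876 -0.0804]
pr tall S (232, 285) [0.679  0.0507]
pr tall D (200, 185) [0.6786 0.0464]
pr short S (210, 272) [0.669  0.0161]
pr short D (236, 180) [0.6661 0.0141]
jar S (85, 190) [ 0.7177 -0.0244]
jar D (170, 60) [ 0.7154 -0.0225]
tin S (133, 345) [0.7673 0.0899]
tin D (35, 165) [0.7607 0.0877]
```

The measurements agree with each other:

- **Case:** origin about (0.603, 0.0645), yaw about -19.5°. Stud to catch is 0.2006 m, where about 0.20 is expected.
- **Tray:** centre about (0.5385, -0.0844), yaw about -10.7°. In the case frame that is x = -11 mm, y = -162 mm, +0.15 rad.
- **Stud:** about -0.17 rad, tongue length 0.205 m, which matches.

I'll square the tool to the case first (tool x = case +y, tool y = case +x), then nudge the tray from its -x side.

Call:
jog_arm(
  motion=[0,0,0,0,0,1,1,0,0,0,0,0,1,1,0,0,0,0,0,1,1,0,0,0,0,0,1,1,0,0,0,0,0,1,1,0,0,0,0,0,1,1,0,0,0,0,0,1,1,0,0,0,0,0,1,1,0,0,0,0,0,1,1,0,0,0,0,0,1,1,0,0,0,0,0,1,1],
  grip_force=20,
)

```text
time: 1.48
position: [0.2516, 0.5716, 0.233]
tool_rot: [0.558, 0.83, -0.001, 0.0]
ft_force: [-0.2, -0.7, -0.5]
grip_width: 0.0006
grip_force: 0.0
```

Call:
jog_arm(
  motion=[0,0,0,0,0,1,1,0,0,0,0,0,1,1,0,0,0,0,0,1,1,0,0,0,0,0,1,1,0,0,0,0,0,1,1,0,0,0,0,0,1,1,0,0,0,0,0,1,1,0,0,0,0,0,1,1,0,0,0,0,0,1,1,0,0,0,0,0,1,1,0,0,0,0,0,0.42,1,0,0,0,0,0,0,1],
)

```text
time: 2.98
position: [0.2517, 0.5718, 0.2332]
tool_rot: [0.816, 0.578, -0.0, 0.0]
ft_force: [-0.4, -0.0, -0.7]
grip_width: 0.0002
grip_force: 0.0
```

```bash
cat >>h.py <<'E'
from scipy.spatial.transform import Rotation as Ro
def pose():
    o=robot.get_obs();return np.array(o['position']),Ro.from_quat(o['tool_rot']),o
yaw=np.deg2rad(-19.5);O=np.array([.603,.0645]);ex=np.array([np.cos(yaw),np.sin(yaw)]);ey=np.array([-ex[1],ex[0]])
def case(p): d=np.array(p[:2])-O;return np.array([d@ex,d@ey])*1000
def W(x,y,z): return np.r_[O+ex*x/1e3+ey*y/1e3,z/1e3]
def delta(T):
    p,R,o=pose();print('t',round(o['time'],2),'tcp case mm',case(p).round(1),'z',round(p[2]*1e3,1),'tool y deg',np.degrees(np.arctan2(*R.as_matrix()[1::-1,1])).round(2),'F',np.round(o['ft_force'],1),'q6',round(o['q'][5],2),'w',round(o['grip_width'],4))
    if T is not None: print('shift units (40mm)',(R.inv().apply(np.array(T)-p)/.04).round(2))
E
python3 -c "
from h import *
print(case((.494,-.0505)))
delta(np.r_[.461,-.0388,.12])"
```

```text
[ -64.36013372 -144.78871913]
t 2.98 tcp case mm [-500.5  361. ] z 233.2 tool y deg -19.41 F [-0.4 -0.  -0.7] q6 1.32 w 0.0002
shift units (40mm) [-12.66  10.01   2.84]
```

Call:
jog_arm(
  motion=[-1,0.8,0,0,0,0,1,-1,0.8,0,0,0,0,1,-1,0.8,0,0,0,0,1,-1,0.8,0,0,0,0,1,-1,0.8,0,0,0,0,1,-1,0.8,0,0,0,0,1,-1,0.8,0,0,0,0,1,-1,0.8,0,0,0,0,1,-1,0.8,0.2,0,0,0,1,-1,0.8,0.2,0,0,0,1,-1,0.8,0.5,0,0,0,1,-1,0.8,0.5,0,0,0,1],
)

```text
time: 4.47
position: [0.455, -0.0103, 0.1774]
tool_rot: [0.816, 0.578, 0.001, 0.001]
ft_force: [0.7, 0.8, 0.3]
grip_width: 0.0004
grip_force: 0.0
```

Call:
jog_arm(
  motion=[-0.66,0.4,0.5,0,0,0,1,0,0,0,0,0,0,1,0,0,0,0,0,0,1],
)

```text
time: 4.85
position: [0.46, -0.0381, 0.1577]
tool_rot: [0.816, 0.578, -0.0, -0.0]
ft_force: [0.5, 0.9, 0.3]
grip_width: 0.0004
grip_force: 0.0
```

```bash
python3 -c "
from h import *
delta(np.r_[.461,-.0388,.026])
import cv2
cv2.imwrite('pics/sc2.png',robot.camera('scene'));cv2.imwrite('pics/si2.png',robot.camera('side'))
a=cv2.imread('pics/sc2.png')[150:300,190:390];b=cv2.imread('pics/si2.png')[150:300,270:470]
cv2.imwrite('pics/c2.png',cv2.resize(cv2.vconcat([a,b]),None,fx=2,fy=2,interpolation=cv2.INTER_CUBIC))"
```

```text
t 4.85 tcp case mm [-100.5 -144.5] z 157.7 tool y deg -19.44 F [0.5 0.9 0.3] q6 0.01 w 0.0004
shift units (40mm) [-0.01  0.03  3.29]
```

View pics/c2.png

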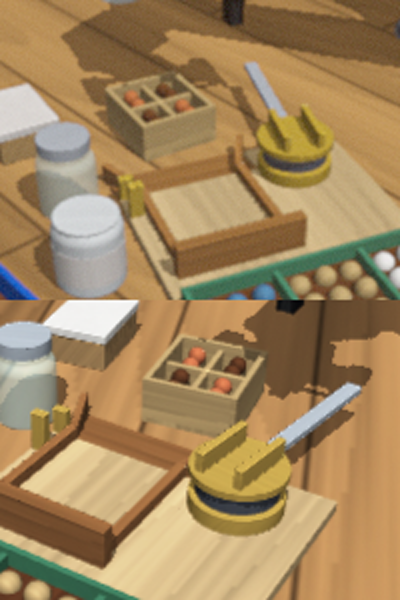

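The view shows the fingers hovering between the tongue and the tray's left side, with nothing disturbed. I'll lower and nudge the tray towards +x.

Call:
jog_arm(
  motion=[0,0,0.8,0,0,0,1,0,0,0.8,0,0,0,1,0,0,0.8,0,0,0,1,0,0,0.8,0,0,0,1,0,0,0,0,0,0,1,0,0.2,0,0,0,0,1,0,0.2,0,0,0,0,1,0,0.15,0,0,0,0,1,0,0.15,0,0,0,0,1,0,0.1,0,0,0,0,1,0,0.05,0,0,0,0,1,0,0,0,0,0,0,1],
)

```text
time: 6.45
position: [0.4921, -0.0498, 0.0296]
tool_rot: [0.816, 0.578, -0.0, -0.0]
ft_force: [-2.8, 1.4, 4.0]
grip_width: 0.0004
grip_force: 2.0
```

```bash
python3 -c "
from h import *
delta(None)
import cv2
cv2.imwrite('pics/sc3.png',robot.camera('scene'));cv2.imwrite('pics/si3.png',robot.camera('side'))
a=cv2.imread('pics/sc3.png')[175:235,230:330];b=cv2.imread('pics/si3.png')[155:225,330:430]
cv2.imwrite('pics/c3.png',cv2.resize(cv2.vconcat([a,b]),None,fx=4,fy=4,interpolation=cv2.INTER_CUBIC))"
```

```text
t 6.45 tcp case mm [ -66.4 -144.8] z 29.6 tool y deg -19.44 F [-2.8  1.4  4. ] q6 0.01 w 0.0004
```

View pics/c3.png

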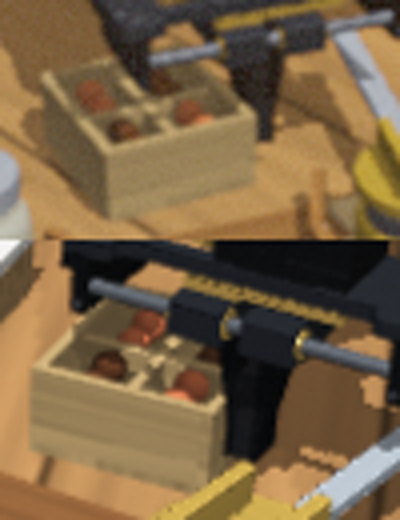

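The finger presses against the tray's left wall. In the scene crop the tray's top corners are at (42,75), (107,148) and (256,108). In the side crop they are at (32,370) and (222,405).

```bash
python3 -c "
from h import *
s=[ray('scene',230+u/4,175+v/4,.05) for u,v in((42,75),(107,148),(256,108))]
d=[ray('side',330+u/4,155+v/4,.05) for u,v in((32,130),(222,165))]
for l in s,d: print([case(x).round(1).tolist() for x in l])
def a(p,q): e=q-p; return np.degrees(np.arctan2(e[1],e[0]))+19.5
print(a(s[0],s[1])-90,a(s[2],s[1]),a(d[1],d[0]))
print('centres',case((s[0]+s[2])/2),'front mids',case((s[1]+s[2])/2),case((d[0]+d[1])/2))"
```

```text
[[51.6, -211.6], [40.4, -110.5], [-59.5, -121.6]]
[[39.5, -107.7], [-57.7, -128.6]]
6.319410919951338 6.332219952663024 12.153346909685103
centres [  -3.96022377 -166.61319536] front mids [  -9.55790789 -116.06701295] [  -9.07793565 -118.16830066]
```

The tray is now at about x = -3 mm, y = -166 mm, yaw about +7°, which is good enough. I'll back off, go round behind it, part the fingers about 55 mm and lean the tool so the tips lead.

Call:
jog_arm(
  motion=[0,-0.5,0,0,0,0,1,0,0,-0.9,0,0,0,1,0,0,-0.9,0,0,0,0.5,-0.7,0.6,0,0,0,0,-0.26,-0.7,0.6,0,0,0,0,-0.26,-0.7,0.5,0,0,1,0,-0.26,-0.7,0.5,0,0,1,0,-0.26,0,0,0,0,0,0,-0.26,0,0,0,0,0,0,-0.26],
)

```text
time: 7.68
position: [0.5193, -0.1785, 0.0994]
tool_rot: [0.815, 0.576, 0.057, -0.04]
ft_force: [0.4, 0.1, -0.6]
grip_width: 0.0536
grip_force: 0.0
```

```bash
python3 -c "
from h import *
delta(W(0,-258,34))"
```

```text
t 7.67 tcp case mm [   2.3 -257. ] z 99.4 tool y deg -19.5 F [ 0.4  0.1 -0.6] q6 -0.4 w 0.0536
shift units (40mm) [-0.25 -0.06  1.62]
```

Call:
jog_arm(
  motion=[-0.12,-0.06,0.8,0,0,0,-0.26,-0.12,0,0.8,0,0,0,-0.26,0.2,0,0.03,0,0,0,-0.26,0.2,0,0.03,0,0,0,-0.26,0.2,0,0.03,0,0,0,-0.26,0.2,0,0.03,0,0,0,-0.26,0.2,0,0.03,0,0,0,-0.26,0.2,0,0.03,0,0,0,-0.26,0.2,0,0.03,0,0,0,-0.26,0.15,0,0.02,0,0,0,-0.26,0,0,0,0,0,0,-0.26],
)

```text
time: 9.05
position: [0.5386, -0.1187, 0.0347]
tool_rot: [0.814, 0.576, 0.057, -0.04]
ft_force: [0.3, -2.6, -0.5]
grip_width: 0.0552
grip_force: 0.9
```

```bash
python3 -c "
from h import *
delta(None)
import cv2
cv2.imwrite('pics/sc4.png',robot.camera('scene'));cv2.imwrite('pics/si4.png',robot.camera('side'))
a=cv2.imread('pics/sc4.png')[170:270,220:340];b=cv2.imread('pics/si4.png')[155:235,310:430]
cv2.imwrite('pics/c4.png',cv2.resize(cv2.vconcat([a,b]),None,fx=3.3,fy=3.3,interpolation=cv2.INTER_CUBIC))"
```

```text
t 9.05 tcp case mm [   0.5 -194.2] z 34.7 tool y deg -19.46 F [ 0.3 -2.6 -0.5] q6 -0.33 w 0.0552
```

View pics/c4.png

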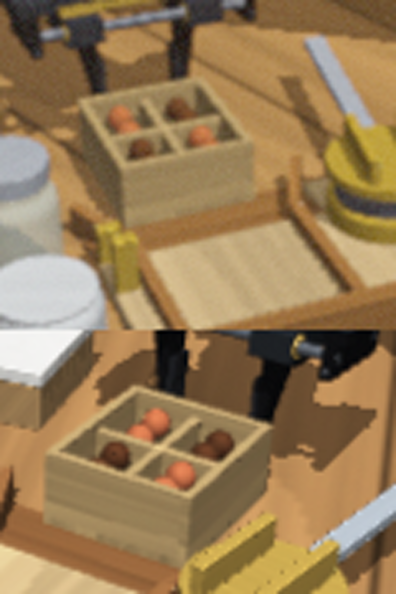

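The fingers sit squarely on the tray's rear wall, with its front at the ramp foot. The scene crop gives top corners (80,100), (127,165), (254,135), (190,78), and the side crop (45,455), (140,385), (272,430), (190,490).

```bash
python3 -c "
from h import *
s=np.array([ray('scene',220+u/3.3,170+v/3.3,.051) for u,v in((80,100),(127,165),(254,135),(190,78))])
d=np.array([ray('side',310+u/3.3,155+v/3.3,.051) for u,v in((140,55),(45,125),(190,160),(272,100))])
for l in s,d:
  print([case(x).round(1).tolist() for x in l],'c',case(l.mean(0)))
  e=l[1]+l[2]-l[0]-l[3];print('yaw',np.degrees(np.arctan2(e[1],e[0]))+19.5-90)"
```

```text
[[52.6, -174.0], [47.9, -73.3], [-49.9, -77.7], [-35.6, -175.3]] c [   3.76866522 -125.07262861]
yaw 5.456718962209536
[[47.9, -182.6], [51.7, -71.7], [-41.5, -83.3], [-50.7, -174.9]] c [   1.85524399 -128.12941499]
yaw -3.667448831374159
```

The tray is centred (x about +2 mm) and square within about 1°. I'll push up the ramp, rising with it.

Call:
jog_arm(
  motion=[0.2,0,-0.01,0,0,0,-0.26,0.2,0,-0.01,0,0,0,-0.26,0.2,0,-0.01,0,0,0,-0.26,0.2,0,-0.01,0,0,0,-0.26,0.2,0,-0.01,0,0,0,-0.26,0.2,0,-0.01,0,0,0,-0.26,0.2,0,-0.01,0,0,0,-0.26,0.2,0,-0.01,0,0,0,-0.26,0.2,0,-0.01,0,0,0,-0.26,0.2,0,0.02,0,0,0,-0.26,0.2,0,0.03,0,0,0,-0.26,0,0,0,0,0,0,-0.26],
)

```text
time: 10.65
position: [0.5669, -0.036, 0.0483]
tool_rot: [0.814, 0.576, 0.057, -0.04]
ft_force: [0.2, -1.2, -0.2]
grip_width: 0.0547
grip_force: 0.3
```

Call:
jog_arm(
  motion=[0.2,0,0.03,0,0,0,-0.26,0.2,0,0.03,0,0,0,-0.26,0.2,0,0.03,0,0,0,-0.26,0.2,0,0.03,0,0,0,-0.26,0.2,0,0.03,0,0,0,-0.26,0.2,0,0.03,0,0,0,-0.26,0.2,0,0.03,0,0,0,-0.26,0,0,0,0,0,0,-0.26],
)

```text
time: 11.65
position: [0.5856, 0.0178, 0.0475]
tool_rot: [0.814, 0.576, 0.057, -0.041]
ft_force: [-0.2, 0.0, -0.3]
grip_width: 0.0549
grip_force: 0.0
```

```bash
python3 -c "
from h import *
delta(W(0,0,47))
import cv2
cv2.imwrite('pics/sc5.png',robot.camera('scene'));cv2.imwrite('pics/si5.png',robot.camera('side'))
a=cv2.imread('pics/sc5.png')[190:310,220:370];b=cv2.imread('pics/si5.png')[175:295,250:400]
cv2.imwrite('pics/c5.png',cv2.resize(cv2.vconcat([a,b]),None,fx=2.5,fy=2.5,interpolation=cv2.INTER_CUBIC))"
```

```text
t 11.65 tcp case mm [ -0.8 -49.8] z 47.5 tool y deg -19.43 F [-0.2  0.  -0.3] q6 -0.06 w 0.0549
shift units (40mm) [1.23 0.02 0.19]
```

View pics/c5.png

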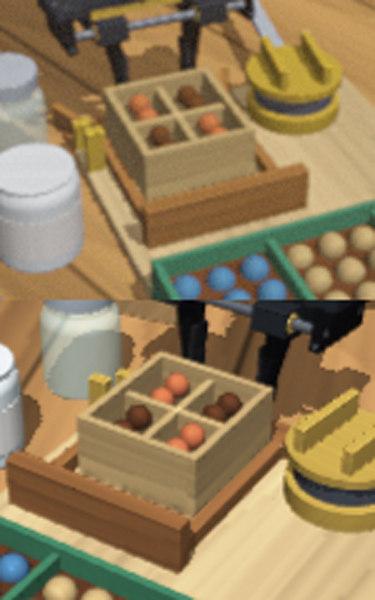

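The tray is between the rails, level and square, with about 45 mm still to go to the stop. I'll continue and finish with small steps.

Call:
jog_arm(
  motion=[0.2,0,0.03,0,0,0,-0.26,0.2,0,0.03,0,0,0,-0.26,0.2,0,0.03,0,0,0,-0.26,0.2,0,0.03,0,0,0,-0.26,0.15,0,0.02,0,0,0,-0.26,0.1,0,0.01,0,0,0,-0.26,0.05,0,0.01,0,0,0,-0.26,0,0,0,0,0,0,-0.26],
)

```text
time: 12.75
position: [0.6002, 0.0584, 0.0475]
tool_rot: [0.814, 0.576, 0.057, -0.04]
ft_force: [-0.5, -0.6, -0.6]
grip_width: 0.055
grip_force: 0.7
```

Call:
jog_arm(
  motion=[0.05,0,0.01,0,0,0,-0.26,0.05,0,0.01,0,0,0,-0.26,0,0,0,0,0,0,-0.26],
)

```text
time: 13.12
position: [0.6005, 0.059, 0.0474]
tool_rot: [0.814, 0.577, 0.055, -0.039]
ft_force: [-5.3, -12.7, 4.2]
grip_width: 0.055
grip_force: 6.9
```

```bash
python3 -c "
from h import *
delta(W(0,0,47))"
```

```text
t 13.12 tcp case mm [-0.5 -6. ] z 47.4 tool y deg -19.34 F [ -5.3 -12.7   4.2] q6 0.03 w 0.055
shift units (40mm) [0.15 0.01 0.03]
```

Contact is firm at 14 N, rising steeply. I'll give one more slight push, then retreat, straighten, turn 9.5° clockwise to match the stud and look.

Call:
jog_arm(
  motion=[0.05,0,0.01,0,0,0,-0.26,0,0,0,0,0,0,-0.26],
)

```text
time: 13.38
position: [0.6006, 0.0592, 0.0474]
tool_rot: [0.814, 0.577, 0.054, -0.038]
ft_force: [-7.3, -18.9, 5.7]
grip_width: 0.0546
grip_force: 10.2
```

Call:
jog_arm(
  motion=[-0.5,0,-0.1,0,0,0,-0.26,-1,0,-0.3,0,0,0,-0.26,0,0,-1,0,-1,0,-0.26,0,0,-1,0,-1,0,-1,0,-1,-1,0,0,1,-1,0,-1,0,0,0,1,-1,0,-1,0,0,0,0.4,-1,0,0,0,0,0,0,-1,0,0,0,0,0,0,-1],
)

```text
time: 14.5
position: [0.4706, 0.0458, 0.1747]
tool_rot: [0.862, 0.507, 0.001, 0.001]
ft_force: [-0.5, -0.3, 0.8]
grip_width: 0.0868
grip_force: 0.0
```

```bash
python3 -c "
from h import *
delta(np.r_[.4855,.1027,.16])
import cv2
cv2.imwrite('pics/sc6.png',robot.camera('scene'));cv2.imwrite('pics/si6.png',robot.camera('side'));cv2.imwrite('pics/w6.png',robot.camera('wrist'))
a=cv2.imread('pics/sc6.png')[190:310,220:370];b=cv2.imread('pics/si6.png')[175:295,250:400];c=cv2.imread('pics/w6.png')
v=cv2.resize(cv2.vconcat([a,b]),None,fx=2.5,fy=2.5,interpolation=cv2.INTER_CUBIC)
c=cv2.resize(c,(425,319));c=cv2.copyMakeBorder(c,0,600-319,0,0,cv2.BORDER_CONSTANT)
cv2.imwrite('pics/c6.png',cv2.hconcat([v,c]))"
```

```text
t 14.5 tcp case mm [-118.5  -61.8] z 174.7 tool y deg -29.05 F [-0.5 -0.3  0.8] q6 0.37 w 0.0868
shift units (40mm) [ 1.42 -0.37  0.37]
```

View pics/c6.png

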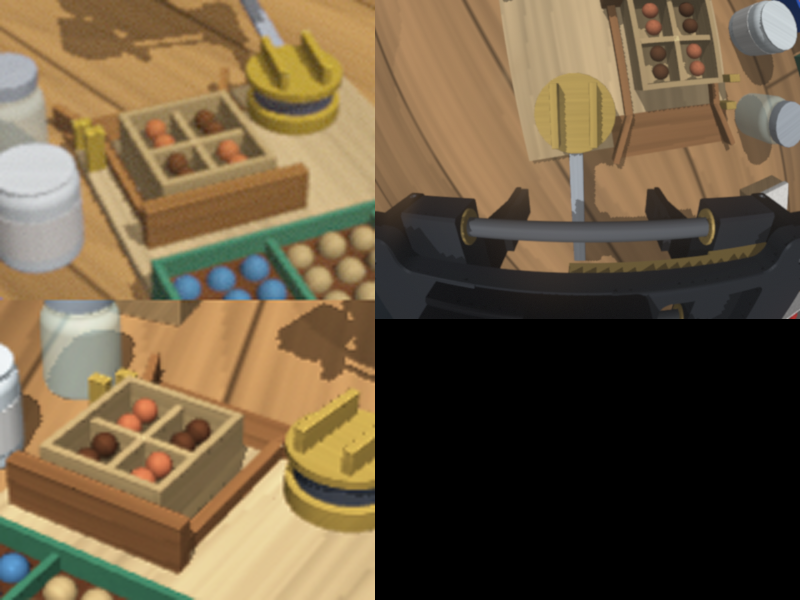

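The tray sits against the bar and looks square. In the wrist view the disc is near (301,169) full-frame, with the slot almost vertical. I'll refine the stud's centre and angle from the wrist view and check the tray's seating.

```bash
cat >>h.py <<'E'
def wray(px,z,P,R):
    c=robot.calibration('wrist');T=np.array(c['T_tool_cam']);d=(np.array(px,float)-[c['cx'],c['cy']])/c['fx']
    r=np.hypot(*d);v=np.r_[np.sin(r)*d/r,np.cos(r)]
    C=R.apply(T[:3,3])+P;v=R.apply(T[:3,:3]@v);return C+v*(z-C[2])/v[2]
E
python3 -c "
from h import *
import cv2
P,R,o=pose()
im=cv2.imread('pics/w6.png');hsv=cv2.cvtColor(im,cv2.COLOR_BGR2HSV)
m=cv2.inRange(hsv,(20,120,60),(34,255,255));m[:90]=0;m[250:]=0;m[:,380:]=0
m=cv2.morphologyEx(m,cv2.MORPH_OPEN,np.ones((5,5)))
c=max(cv2.findContours(m,0,2)[0],key=cv2.contourArea)
w=np.array([wray(p[0],.058,P,R) for p in c]).astype(np.float32)
(cx,cy),r=cv2.minEnclosingCircle(w[:,:2]*1000);print('disc',cx,cy,r)
# tongue: grey-blue pixels below the disc
t=cv2.inRange(hsv,(95,25,90),(130,120,255));t[:232]=0;t[330:]=0;t[:,:270]=0;t[:,345:]=0
ys,xs=np.nonzero(t);print(len(xs),xs.mean(),ys.mean())
for y in (240,260,280): 
  q=xs[ys==y]
  if len(q): a=wray((q.mean(),y),.05,P,R);print(y,q.min(),q.max(),a.round(4),np.degrees(np.arctan2(cy/1e3-a[1],cx/1e3-a[0])))
k=640/425
f=lambda u,v,z:wray(((u-375)*k,v*k),z,P,R)
for n,u,v in(('trayrear-L',639,85),('trayrear-R',721,82)): print(n,case(f(u,v,.062)))
s=lambda u,v,z:ray('scene',220+u/2.5,190+v/2.5,z); d=lambda u,v,z:ray('side',250+u/2.5,175+v/2.5,z)
print('S rear',case(s(118,110,.062)),case(s(226,95,.062)),'front L',case(s(165,190,.062)),case(s(275,157,.062)),'bar',case(s(147,213,.052)),case(s(307,168,.052)))
print('D rear',case(d(132,78,.062)),case(d(243,118,.062)),'front',case(d(43,148,.062)),case(d(160,192,.062)),'bar',case(d(10,155,.052)),case(d(187,220,.052)))
"
```

```text
disc 484.4540710449219 96.486572265625 44.739959716796875
0 nan nan
trayrear-L [-48.71383743  11.41706662]
trayrear-R [51.51418282  5.74648976]
S rear [52.59972308  4.77459603] [-43.51330751  18.29591777] front L [ 54.43092646 124.94362982] [-44.21953479 118.32261113] bar [ 73.23688867 134.68283486] [-68.25798345 130.00501496]
D rear [48.01779672  7.71065547] [-48.9681012    9.80181765] front [ 47.96953083 116.84180195] [-47.03487124 115.46546343] bar [ 71.29050785 124.93994695] [-70.88513658 120.13433597]<string>:13: RuntimeWarning: Mean of empty slice.
  ret = ret.dtype.type(ret / rcount)
```

The tray is home: its rear wall is at y of about 8–10 mm and square. The wrist view puts the stud's disc at (0.4845, 0.0965), radius 44.7 mm, which matches the size but sits 6 mm off the fixed-camera estimate. I'll move over the midpoint and look again from there.

Call:
jog_arm(
  motion=[0.66,-0.17,0,0,0,0,-1,0.67,-0.16,0,0,0,0,-1,0,0,0,0,0,0,-1,0,0,0,0,0,0,-1],
)

```text
time: 15.15
position: [0.4836, 0.0982, 0.1739]
tool_rot: [0.862, 0.507, -0.0, 0.0]
ft_force: [0.4, -0.3, -0.6]
grip_width: 0.0871
grip_force: 0.0
```

```bash
python3 -c "
from h import *
import cv2
delta(np.r_[.485,.099,.16])
P,R,o=pose()
im=robot.camera('wrist');cv2.imwrite('pics/w7.png',im)
hsv=cv2.cvtColor(im,cv2.COLOR_BGR2HSV)
m=cv2.inRange(hsv,(20,120,60),(34,255,255));m=cv2.morphologyEx(m,cv2.MORPH_OPEN,np.ones((5,5)))
v=cv2.hconcat([im,cv2.cvtColor(m,8)]);cv2.imwrite('pics/c7.png',cv2.resize(v,(800,300)))
for c in cv2.findContours(m,0,2)[0]:
  if cv2.contourArea(c)<1500: continue
  w=np.array([wray(p[0],.058,P,R) for p in c]).astype(np.float32)
  print(cv2.boundingRect(c),cv2.minEnclosingCircle(w[:,:2]*1000))
"
```

```text
t 15.15 tcp case mm [-123.8   -8.1] z 173.9 tool y deg -29.04 F [ 0.4 -0.3 -0.6] q6 0.48 w 0.0871
shift units (40mm) [0.03 0.02 0.35]
(263, 178, 117, 115) ((484.7450866699219, 96.48390197753906), 48.33937072753906)
```

View pics/c7.png

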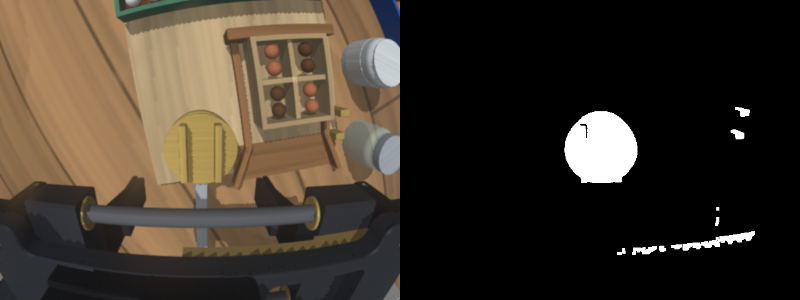

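The wrist view from above shows the slot vertical and centred, with the disc centre near (321,236). The tray is in its bay.

```bash
python3 -c "
from h import *
import cv2
P,R,o=pose()
im=cv2.imread('pics/w7.png');hsv=cv2.cvtColor(im,cv2.COLOR_BGR2HSV)
m=cv2.inRange(hsv,(20,120,60),(34,255,255));m=cv2.morphologyEx(m,cv2.MORPH_OPEN,np.ones((5,5)))
c=max(cv2.findContours(m,0,2)[0],key=cv2.contourArea)
c=c[c[:,0,1]<280]
w=np.array([wray(p[0],.058,P,R) for p in c])[:,:2]*1000
A=np.c_[2*w,np.ones(len(w))];s=np.linalg.lstsq(A,(w**2).sum(1),rcond=None)[0];print(s[:2],np.sqrt(s[2]+s[0]**2+s[1]**2))
# tongue mid row 300..330
g=cv2.cvtColor(im,6)
t=cv2.inRange(hsv,(90,8,60),(140,140,255))
for y in(300,310,320):
  q=[x for x in np.nonzero(t[y])[0] if 290<x<350]
  if q: a=wray((np.median(q),y),.05,P,R);print(y,min(q),max(q),np.degrees(np.arctan2(s[1]/1e3-a[1],s[0]/1e3-a[0])))
delta(np.r_[s[:2]/1e3,.16])
"
```

```text
[486.04256363  98.16774201] 43.97784393283366
300 313 330 61.385967248015945
310 315 330 62.07589371299231
320 314 329 61.30178734864922
t 15.2 tcp case mm [-123.9   -8.3] z 173.9 tool y deg -29.08 F [0.  0.3 0.9] q6 0.48 w 0.0872
shift units (40mm) [0.03 0.06 0.35]
```

The stud centre is about (0.486, 0.100) and the slot is at 61.3° against the tool's 61°, so they are aligned. I'll descend astride the cheeks, tips about 4 mm above the disc, and grip lightly.

Call:
jog_arm(
  motion=[0.07,0.02,0.8,0,0,0,-1,0,0,0.8,0,0,0,-1,0,0,0.6,0,0,0,-1,0,0,0.3,0,0,0,-1,0,0,0,0,0,0,-1,0,0,0,0,0,0,0.2,0,0,0,0,0,0,1,0,0,0,0,0,0,1,0,0,0,0,0,0,1,0,0,0,0,0,0,1],
  grip_force=15,
)

```text
time: 16.45
position: [0.4857, 0.1008, 0.0743]
tool_rot: [0.862, 0.507, 0.0, 0.0]
ft_force: [-0.7, 0.4, 0.8]
grip_width: 0.048
grip_force: 15.0
```

```bash
python3 -c "
from h import *
delta(None);print(robot.get_obs()['moment'],robot.get_obs()['grip_force'])
"
```

```text
t 16.45 tcp case mm [-122.7   -4.9] z 74.3 tool y deg -29.03 F [-0.7  0.4  0.8] q6 0.49 w 0.048
[-0.11393845  0.15970829  0.01326985] 14.96042713522911
```

Opening is 48.0 mm, exactly the cheeks' width, with almost no side force. I'll turn counter-clockwise without pressing.

Call:
jog_arm(
  motion=[0,0,0,0,0,-1,1,0,0,0,0,0,-1,1,0,0,0,0,0,-1,1,0,0,0,0,0,-1,1,0,0,0,0,0,-1,1,0,0,0,0,0,-1,1,0,0,0,0,0,-1,1,0,0,0,0,0,-1,1,0,0,0,0,0,-1,1,0,0,0,0,0,0,1],
)

```text
time: 17.7
position: [0.4838, 0.1011, 0.0741]
tool_rot: [0.663, 0.749, -0.001, -0.001]
ft_force: [-4.5, 1.0, 2.8]
grip_width: 0.0478
grip_force: 15.0
```

```bash
python3 -c "
from h import *
delta(None);print(robot.get_obs()['moment'],robot.get_obs()['grip_force'])
"
```

```text
t 17.7 tcp case mm [-124.6   -5.3] z 74.1 tool y deg 6.92 F [-4.5  1.   2.8] q6 -0.14 w 0.0478
[ 0.15759661  0.689145   -0.00131726] 14.966109842061996
```

Slight side load (4.5 N). I'll relieve it by 1.5 mm while continuing the turn.

Call:
jog_arm(
  motion=[0,-0.05,-0.03,0,0,0,1,0,0,0,0,0,-1,1,0,0,0,0,0,-1,1,0,0,0,0,0,-1,1,0,0,0,0,0,-1,1,0,0,0,0,0,-1,1,0,0,0,0,0,-1,1,0,0,0,0,0,-1,1,0,0,0,0,0,-1,1,0,0,0,0,0,0,1],
)

```text
time: 18.95
position: [0.482, 0.1003, 0.0745]
tool_rot: [0.431, 0.902, -0.001, -0.002]
ft_force: [-1.7, -0.3, -6.6]
grip_width: 0.0479
grip_force: 15.0
```

```bash
python3 -c "
from h import *
delta(None);print(robot.get_obs()['moment'],robot.get_obs()['grip_force'])
"
```

```text
t 18.95 tcp case mm [-126.    -6.6] z 74.5 tool y deg 38.9 F [-1.7 -0.3 -6.6] q6 -0.7 w 0.0479
[-0.24065805  0.53467986  0.08716714] 14.96547594666481
```

Call:
jog_arm(
  motion=[0,0,0,0,0,-1,1,0,0,0,0,0,-1,1,0,0,0,0,0,-1,1,0,0,0,0,0,-1,1,0,0,0,0,0,-1,1,0,0,0,0,0,-1,1,0,0,0,0,0,-1,1,0,0,0,0,0,-0.5,1,0,0,0,0,0,0,1],
)

```text
time: 20.08
position: [0.481, 0.0993, 0.0746]
tool_rot: [0.183, 0.983, -0.002, -0.003]
ft_force: [-4.3, -5.2, -5.0]
grip_width: 0.0477
grip_force: 15.0
```

```bash
python3 -c "
from h import *
import cv2
delta(None);print(robot.get_obs()['moment'],robot.get_obs()['grip_force'])
for n in('scene','side','wrist'): cv2.imwrite(f'pics/{n}8.png',robot.camera(n))
a=cv2.imread('pics/scene8.png')[190:310,220:370];b=cv2.imread('pics/side8.png')[175:295,250:400]
v=cv2.resize(cv2.vconcat([a,b]),None,fx=2.5,fy=2.5,interpolation=cv2.INTER_CUBIC);c=cv2.copyMakeBorder(cv2.resize(cv2.imread('pics/wrist8.png'),(425,319)),0,281,0,0,0)
cv2.imwrite('pics/c8.png',cv2.hconcat([v,c]))
# tongue tip by colour near the catch
for n,(x0,x1,y0,y1) in {'scene':(235,335,215,275),'side':(280,400,195,245)}.items():
  im=cv2.imread(f'pics/{n}8.png');h=cv2.cvtColor(im,40);m=cv2.inRange(h,(95,15,110),(135,90,255));k=np.zeros_like(m);k[y0:y1,x0:x1]=255;m&=k
  for c in cv2.findContours(m,0,2)[0]:
    if cv2.contourArea(c)<25: continue
    x,y,w,hh=cv2.boundingRect(c); ps=c[:,0]; l=ps[ps[:,0]<x+4].mean(0); r=ps[ps[:,0]>x+w-5].mean(0)
    print(n,(x,y,w,hh),case(ray(n,*l,.05)),case(ray(n,*r,.05)))
"
```

```text
t 20.07 tcp case mm [-126.6   -7.9] z 74.6 tool y deg 68.96 F [-4.3 -5.2 -5. ] q6 -1.22 w 0.0477
[-1.18058055  0.83797242  0.03384501] 14.97612476348877
side (293, 201, 73, 29) [75.80433584 -5.01047219] [-71.64555006  -9.69251011]
```

Tongue near the catch reads y of about -5 mm against -4 expected, and the angle is about 1.55–1.58 rad. I'll relieve the side load, then press down in steps.

Call:
jog_arm(
  motion=[0.01,-0.05,0,0,0,-0.2,1,0,0,0,0,0,0,1,0,0,0.07,0,0,0,1,0,0,0.07,0,0,0,1,0,0,0,0,0,0,1],
)

```text
time: 20.85
position: [0.4811, 0.0988, 0.07]
tool_rot: [0.176, 0.984, -0.0, -0.001]
ft_force: [-6.2, -1.4, -0.2]
grip_width: 0.0478
grip_force: 15.0
```

```bash
python3 -c "
from h import *
delta(None);print(robot.get_obs()['moment'])"
```

```text
t 20.85 tcp case mm [-126.3   -8.3] z 70.0 tool y deg 69.75 F [-6.2 -1.4 -0.2] q6 -1.24 w 0.0478
[-0.35796026  0.99547203 -0.08132713]
```

Call:
jog_arm(
  motion=[0.04,0,0.07,0,0,0,1,0,0,0.07,0,0,0,1,0,0,0,0,0,0,1],
)

```text
time: 21.22
position: [0.4809, 0.0989, 0.0648]
tool_rot: [0.176, 0.984, -0.0, 0.0]
ft_force: [-3.8, -3.0, 0.8]
grip_width: 0.0477
grip_force: 15.0
```

```bash
python3 -c "
from h import *
delta(None);print(robot.get_obs()['moment'])"
```

```text
t 21.23 tcp case mm [-126.6   -8.3] z 64.8 tool y deg 69.78 F [-3.8 -3.   0.8] q6 -1.24 w 0.0477
[-0.74297936  0.81966333 -0.03788124]
```

The tips are already at z = 54 mm, below the raised disc's top, so the stud is dropping. I'll press until it bottoms.

Call:
jog_arm(
  motion=[0,0,0.06,0,0,0,1,0,0,0.06,0,0,0,1,0,0,0.06,0,0,0,1,0,0,0,0,0,0,1],
)

```text
time: 21.72
position: [0.4827, 0.0986, 0.0597]
tool_rot: [0.175, 0.985, -0.0, 0.002]
ft_force: [-6.2, -4.4, 17.9]
grip_width: 0.048
grip_force: 15.0
```

```bash
python3 -c "
from h import *
delta(None);print(robot.get_obs()['moment'])"
```

```text
t 21.73 tcp case mm [-124.8   -8. ] z 59.7 tool y deg 69.84 F [-6.2 -4.4 17.9] q6 -1.24 w 0.048
[-1.0370344   1.00576367  0.03866199]
```

Bottomed: tips at 48.7 mm (48 expected), 18 N. One small extra press, then open, rise clear and check.

Call:
jog_arm(
  motion=[0,0,0.04,0,0,0,1,0,0,0,0,0,0,1,0,0,-0.08,0,0,0,0,0,0,0,0,0,0,-1,0,0,0,0,0,0,-1,0,0,0,0,0,0,-1,0,0,-0.5,0,0,0,-1,0,0,-1,0,0,0,-1,0,0,-1,0,0,0,-1,0,0,-1,0,0,0,-1,0,1,0,0,0,0,-1,0,1,0,0,0,0,-1],
)

```text
time: 23.22
position: [0.51, 0.1753, 0.1994]
tool_rot: [0.176, 0.984, 0.0, 0.002]
ft_force: [0.7, -0.2, -1.2]
grip_width: 0.0867
grip_force: 0.0
```

```bash
python3 -c "
from h import *
import cv2
delta(None)
a0=cv2.imread('pics/side0.png')
for n in('scene','side'): cv2.imwrite(f'pics/{n}9.png',robot.camera(n))
for n,(x0,x1,y0,y1) in {'scene':(225,335,205,275),'side':(270,400,185,250)}.items():
  im=cv2.imread(f'pics/{n}9.png');h=cv2.cvtColor(im,40);m=cv2.inRange(h,(95,15,110),(135,90,255));k=np.zeros_like(m);k[y0:y1,x0:x1]=255;m&=k
  for c in cv2.findContours(m,0,2)[0]:
    if cv2.contourArea(c)<12: continue
    x,y,w,hh=cv2.boundingRect(c); ps=c[:,0]; l=ps[ps[:,0]<x+4].mean(0); r=ps[ps[:,0]>x+w-5].mean(0)
    print(n,(x,y,w,hh),[(z,case(ray(n,*l,z)).round(1).tolist(),case(ray(n,*r,z)).round(1).tolist()) for z in(.04,.05)])
# bystanders unchanged? difference at their places
for n,bs in {'scene':dict(jar=(222,232),tin=(234,272),box=(197,208),spool=(407,325)),'side':dict(jar=(282,185),tin=(240,215),box=(318,162),spool=(255,362))}.items():
  A=cv2.imread(f'pics/{n}0.png').astype(int);B=cv2.imread(f'pics/{n}9.png').astype(int)
  print(n,{k:round(float(np.abs(A-B)[v-16:v+16,u-16:u+16].mean()),1) for k,(u,v) in bs.items()})
"
```

```text
t 23.23 tcp case mm [-124.7   73.4] z 199.4 tool y deg 69.68 F [ 0.7 -0.2 -1.2] q6 -1.09 w 0.0867
scene (225, 213, 9, 11) [(0.04, [110.1, -127.2], [100.2, -118.6]), (0.05, [113.2, -111.3], [103.6, -102.8])]
side (348, 224, 17, 10) [(0.04, [-43.8, -8.7], [-71.6, -10.6]), (0.05, [-50.8, 4.4], [-78.1, 2.6])]
scene {'jar': 5.3, 'tin': 5.5, 'box': 5.4, 'spool': 5.1}
side {'jar': 14.6, 'tin': 13.4, 'box': 50.3, 'spool': 10.2}
```

Call:
jog_arm(
  motion=[1,0,-0.5,0,0,0,-1,1,0,-0.5,0,0,0,-1,0,1,-0.5,0,0,0,-1,0,1,0,0,0,0,-1,0,1,0,0,0,0,-1,0,0,0,0,0,0,-1,0,0,0,0,0,0,-1],
)

```text
time: 24.2
position: [0.4744, 0.3138, 0.2578]
tool_rot: [0.176, 0.984, -0.001, -0.001]
ft_force: [-0.3, -0.5, 0.3]
grip_width: 0.0869
grip_force: 0.0
```

```bash
python3 -c "
from h import *
import cv2
for n in('scene','side'): cv2.imwrite(f'pics/{n}10.png',robot.camera(n))
for n,bs in {'scene':dict(jar=(222,232),tin=(234,272),box=(197,208),spool=(407,325)),'side':dict(jar=(282,185),tin=(240,215),box=(318,162),spool=(255,362))}.items():
  A=cv2.imread(f'pics/{n}0.png').astype(int);B=cv2.imread(f'pics/{n}10.png').astype(int)
  print(n,{k:round(float(np.abs(A-B)[v-16:v+16,u-16:u+16].mean()),1) for k,(u,v) in bs.items()})
# down the column through the stud and along the tongue
for n,u,r in(('scene',337,(200,245)),('side',390,(215,270))):
  for f in '0','10':
    h=cv2.cvtColor(cv2.imread(f'pics/{n}{f}.png'),40); m=cv2.inRange(h,(20,120,40),(34,255,255)); print(n,f,[y for y in range(*r) if m[y,u]==0])
for n in('scene','side'):
  im=cv2.imread(f'pics/{n}10.png')
  for x in (-60,-40,0,40,60):
    c=robot.calibration(n);o=[]
    for z in(.05,.04):
      q=np.array(c['R'])@W(x,-5,z*1e3)+c['t'];u=int(round(c['fx']*q[0]/q[2]+c['cx']));v=int(round(c['fy']*q[1]/q[2]+c['cy']));o.append((u,v,im[v,u].tolist()))
    print(n,x,o)
"
```

```text
scene {'jar': 4.5, 'tin': 4.6, 'box': 4.6, 'spool': 4.5}
side {'jar': 20.4, 'tin': 18.4, 'box': 42.3, 'spool': 14.4}
scene 0 [200, 201, 202, 203, 204, 205, 206, 207, 231, 232, 233, 234, 235, 244]
scene 10 [200, 201, 202, 203, 204, 205, 206, 207, 208, 235, 236]
side 0 [251, 252, 253, 254, 255, 256, 257, 268, 269]
side 10 [215, 216, 217, 218, 219, 256, 257, 268, 269]
scene -60 [(313, 226, [99, 125, 144]), (313, 229, [185, 178, 177])]
scene -40 [(305, 228, [99, 147, 174]), (305, 231, [85, 128, 153])]
scene 0 [(288, 231, [108, 158, 186]), (288, 235, [87, 127, 149])]
scene 40 [(271, 235, [110, 160, 186]), (272, 239, [111, 155, 179])]
scene 60 [(263, 237, [84, 117, 156]), (263, 241, [195, 187, 184])]
side -60 [(356, 226, [159, 170, 186]), (356, 230, [227, 218, 207])]
side -40 [(347, 222, [74, 112, 147]), (347, 227, [106, 114, 117])]
side 0 [(328, 216, [113, 163, 191]), (328, 221, [84, 123, 146])]
side 40 [(310, 210, [101, 146, 173]), (310, 214, [85, 126, 165])]
side 60 [(301, 207, [123, 176, 206]), (302, 211, [80, 115, 138])]
```

The gap under the disc shrank from 5–7 px to 2 px, and the tongue shows at z = 40 mm at its catch end, so it's down. The scene view shows the bystanders unchanged, with only image noise there. The larger differences in the side view most likely come from the arm and its shadow. Handing in.

```bash
python3 -c "
from rig import robot
print(robot.hand_in())"
```

```text
the job is handed in; nothing more can be done
None
```

The job is handed in: the tray was pushed right way up against the back stop, and the stud was turned to the catch, then pressed until it bottomed, with the tongue down. The arm is clear, and by the scene camera the jar, tin, button box and spool have not moved.

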